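# Seat a milling blank in its holder and close the keepers

### The job

A round ceramic milling blank is lying on top of its flat holder plate, beside the round recess. Push it gently with the fingertips across the plate (it chips easily) until it drops into the recess and lies flat on its floor; then push both swing keepers round until they are fully closed over its edge. Never lift the blank or tip it up on edge, and leave the things lying around alone.

Things in the scene. Friction and masses are not known exactly. Their poses are not given: they have to be found in the camera images.
- holder: Plate fixed to the counter, dark steel on a mid-grey base, 140 mm (x; 144 with its edge rails) by 150 mm (y) by 20 mm thick. Origin: centre of its underside. In its middle a round recess, diameter 75 mm, top edge chamfered 1 mm, 8 mm deep, flat floor with a 30 mm push-out hole in it. At first the blank lies on the plate beside the recess, towards the holder's -x edge, which it may overhang.
- seat (a point): Centre of the recess on its floor (12 mm above the counter, 8 mm below the plate's top); axes as the holder's. The blank's origin comes here, within the play, when it is seated.
- blank: Loose white ceramic disc, grey band round its side, diameter 71 mm, 12 mm thick, bevelled edges, 0.12 to 0.22 kg. Origin: centre of its underside, at first 20 mm above the counter. Pushed to within about 17 mm of the recess centre its front edge dips (about 0.2 rad) to the floor; pushed on, the rear edge drops in too (2 mm play all round). Seated, its top is 4 mm above the plate.
- keeper_left (a joint): Angle (rad) of the steel swing arm at the holder's +y side, on an upright pivot at holder (0, +53 mm). 0: fully closed at its stop, arm pointing to holder -y, at the recess centre. It opens by swinging towards holder +x (1.57: arm points to +x), range 0 to 1.8, starts open at 1.25 to 1.65. About 2 N at the arm's end turns it; friction keeps it where it is left.
- keeper_right (a joint): The mirror image: pivot at holder (0, -53 mm). 0: fully closed at its stop, arm pointing to holder +y, at the recess centre. It too opens by swinging towards holder +x (1.57: arm points to +x). Range, start and friction as keeper_left.
- keeper_left_tip (a point): Top of the left keeper's arm, at the centre of its round end, 21 mm from the pivot axis, 41.5 mm above the counter. The arm is 13 mm wide, ends 27.5 mm from the pivot, its underside is 6 mm above the plate: clear of a seated blank, blocked by one still on top of the plate. Its pivot's screw head stands 3.5 mm higher.
- keeper_right_tip (a point): The same point on the right keeper.
- compound_bar: Bystander: half-wrapped polishing compound bar, 27 x 59 x 22 mm, lying on the counter left of the holder. Leave it alone.
- wheel_tool: Bystander: small mounted polishing wheel on a shank, 22 x 45 x 22 mm, lying on the counter left of the holder. Leave it alone.
- hex_key: Bystander: black hex key, 75 x 25 x 5 mm, lying on the counter to the right. Leave it alone.
- bur_jar: Bystander: small jar with a white lid, 41 x 42 x 49 mm, on the counter to the right. Leave it alone.
Mind the look-alikes: they are no part of the job. Leave any purple or yellow look-alike of the blank alone.

How it is judged:
By the outcome, as a careful person would: the job done as asked, in the order asked, and still so for the second after the job is handed in, with the robot touching nothing.
It also fails if it takes over 54 s, if anything falls off the work surface, if the arm or the gripper's body presses on something with over 40 N, if the wrist force passes 120 N, or if a joint passes its speed limit or range.

### The arm

A 6-joint arm with a two-finger parallel gripper is mounted at the origin on a cart in front of the work surface, level with it; the furniture and walls round the work are solid. World frame = base frame: x ahead of the robot, y to its left, z up, the work surface at z = 0. Lengths are in m, angles in rad, forces in N, time in s.
With the tool pointing down it reaches from about 0.25 to 0.775 m from the base axis. Payload 8.9 kg.
Tool frame: the origin (TCP) lies at the very end of the fingers, on their centre line; the grasp point (between the pads) lies 19 mm behind it (robot.hold_point_z is the z of the grasp point in the tool frame, in m); z points along the fingers, y is the line along which they close (so a half turn about z gives the same grasp; the last joint's range is limited). The gripper opens to 85 mm and grips with 20 to 120 N. Pads are 22 mm wide; open, the fingers measure 114 mm over their backs; the gripper's body (76 mm by 85 mm) begins 54 mm behind the grasp point. The pads swing forward as they close: fully open they stand 13 mm farther back than shut.
Start: joints at [1.119, 0.291, -0.153, 1.127, 0, 1.431], TCP at [0.162, 0.5, 0.231] pointing down, gripper open.
Joint ranges: [-2.52, 2.52], [-0.91, 1.74], [-1.3, 1.37], [-1.96, 2.02], [-1.52, 1.47], [-3.14, 3.14]. Speed limits (rad/s): [2.22, 2.22, 2.79, 3.14, 3.14, 3.14].

### API

Orientations are given as a unit quaternion [x, y, z, w].
In Python, from workcell import robot, optics gives the robot as it stands. The module is installed in compiled form; this text tells all that it offers.
- The arm moves only by the tool apply_moves, never from a script. Its argument "rows" is a list of rows, each a list of 3 entries, a list of its own where there are three numbers: the opening, from 0 (shut) to 1 (fully open), then the shift along the tool's x, y, z in units of 25 mm (1.0 is 25 mm), then the turn about the tool's z in units of 5 degrees (1.0 is 5 degrees). A call has 1 to 10 rows; each row is the pose to reach, as a shift and turn from the pose commanded when the call began, along the tool's axes at that moment; what a row does not reach only later rows make up. A row lasts 1/12 s, in which the tool goes at most 41.7 mm and 7.16 degrees, less where a joint would pass 70% of its speed; a pose out of reach is approached as far as the arm can. A call with a gripper value outside its range is refused whole. The fingers move at their own pace and stop on an object; "newtons" is the grip in N (left out, the last holds). Time passes only in rows, so rows that repeat a pose let the fingers close. It gives the time, the measured TCP pose, the force, the opening and the grip force at its end, in the units of the state.
- robot.sense(): the state, without advancing time (a new reading comes with each control period).
- optics.snapshot(name): name is "scene" or "side" or "wrist"; returns a dict with "img" (400x640x3 uint8, red, green, blue), "fov_y" (degrees; the focal length in pixels is half the picture's height over the tangent of half this angle, whatever the lens; pixels are square), "cx", "cy" (the principal point, pixels), "pose" (4x4, takes a point from camera to world coordinates). Camera axes: x right, y down, z forward; pixel columns grow to the right and rows downward; lengths in m; the calibration is good to about 2 mm. A picture is of the moment at which its call begins. There is no depth.
- robot.job_done(): hands the job in; it is judged then, once.
The state is a dict: "clock": time; "joint_pos": joint angles; "qvel": joint speeds; "tau": joint torques, N m; "position": TCP position; "orientation": TCP orientation; "ft_force": force on the tool from outside, world axes, zero at the start; "ft_torque": the same for the moment, N m; "width": finger opening in m; "grip_force": force on a finger pad.
Only numpy, scipy, OpenCV 4.12 (cv2) and the standard library are available. Lean on these libraries where they do the work, as an engineer would, in place of code of your own. Each camera call takes 0.05 s, during which the arm holds its last target. There are 200 camera calls.

## Working session

There is one attempt and no reset: what is moved stays moved. The work goes in short steps, Python scripts to look and compute and a tool call to move; the robot and the scene stay as the last step left them, time stands still between calls to the robot, and variables do not carry over. Pictures are saved under pics/ and viewed, at most 10 in all, crops included, and the job is handed in when it is done.

Besides the shell and the picture viewer there is one more tool, called after "Request:" as name(argument=value, ...) on one line, values as JSON. apply_moves: Moves the arm, as the interface text tells. Its arguments: {"type":"object","properties":{"rows":{"type":"array","items":{"type":"array"}},"newtons":{"type":"number"}},"required":["rows"]}

```bash
mkdir -p pics
cat > h.py <<'E'
import numpy as np, cv2
from workcell import robot, optics
def snap(n,f=None):
    s=optics.snapshot(n)
    if f: cv2.imwrite('pics/'+f,s['img'][:,:,::-1])
    return s
def foc(s): return s['img'].shape[0]/2/np.tan(np.radians(s['fov_y'])/2)
def ray(s,u,v,z):
    f=foc(s);P=np.array(s['pose']);d=P[:3,:3]@[(u-s['cx'])/f,(v-s['cy'])/f,1];o=P[:3,3]
    return o+d*(z-o[2])/d[2]
def proj(s,p):
    P=np.array(s['pose']);c=P[:3,:3].T@(np.array(p)-P[:3,3]);f=foc(s)
    return c[0]/c[2]*f+s['cx'],c[1]/c[2]*f+s['cy']
E
python3 - <<'E'
from h import *
for n in ['scene','side','wrist']:
    s=snap(n,n+'1.png');print(n,s['fov_y'],s['cx'],s['cy'],np.round(s['pose'],3).tolist())
a=[cv2.imread(f'pics/{n}1.png') for n in ['scene','side','wrist']]
print(robot.sense())
E
```

```text
scene 51.37952382152903 319.4827399738524 204.03540650916395 [[0.774, -0.255, 0.579, -0.206], [-0.633, -0.339, 0.696, -0.729], [0.018, -0.905, -0.424, 0.532], [0.0, 0.0, 0.0, 1.0]]
side 55.65657443409093 322.63434194547256 197.85654688540166 [[-0.999, 0.022, -0.039, 0.502], [0.045, 0.537, -0.842, 0.952], [0.003, -0.843, -0.538, 0.598], [0.0, 0.0, 0.0, 1.0]]
wrist 67.20018904833739 321.3089175863954 196.82915423357738 [[0.308, 0.917, 0.252, 0.098], [0.951, -0.296, -0.084, 0.519], [-0.002, 0.266, -0.964, 0.374], [0.0, 0.0, 0.0, 1.0]]
{'clock': 0.15, 'joint_pos': array([ 1.11871309e+00,  2.91128575e-01, -1.53939912e-01,  1.12672127e+00,
        3.32382292e-05,  1.43150614e+00]), 'qvel': array([-0.00041717, -0.00113666, -0.00019482, -0.0014493 , -0.00228116,
       -0.00056182]), 'tau': array([ 1.21031746e-03, -5.37368917e+01,  3.31521535e+01,  1.14273385e-02,
       -1.63241862e-04, -1.45709049e-05]), 'position': array([0.16138527, 0.49922832, 0.23088069]), 'orientation': array([ 1.55759722e-01,  9.87794848e-01, -4.70315145e-04, -1.60638816e-04]), 'ft_force': array([0.18782617, 0.56024266, 0.36686418]), 'ft_torque': array([-0.03431327,  0.01372022,  0.03681977]), 'grip_force': 0.0, 'width': 0.08511964814195863}
```

View pics/scene1.png

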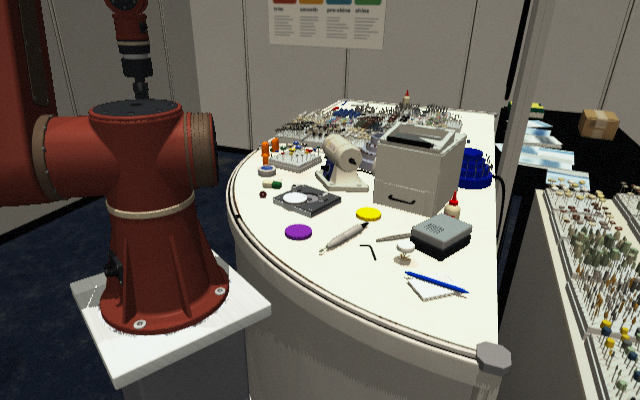

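View pics/side1.png

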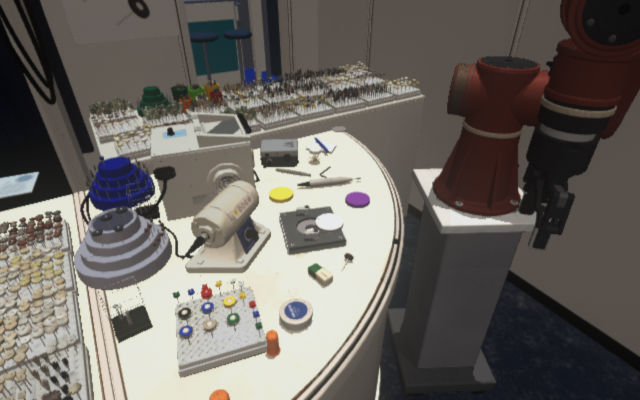

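Side view: the holder is at about (312,228) with the white blank at (329,222). Scene view: the holder is at (307,200) and the blank at (295,198). Next I'll get rough positions and an enlarged side view.

Run:
```python
from h import *
s=snap('side');
for p in [(312,229,.02),(329,222,.032),(312,210,.02),(231,245,.1),(319,273,.02)]: print(p,ray(s,*p).round(3))
c=s['img'][190:290,250:370,::-1]
cv2.imwrite('pics/sidecrop.png',cv2.resize(c,None,fx=6.5,fy=6,interpolation=cv2.INTER_CUBIC))
c2=snap('scene')
for p in [(307,200,.02),(295,198,.032)]: print(p,ray(c2,*p).round(3))
```

```text
(312, 229, 0.02) [0.493 0.191 0.02 ]
(329, 222, 0.032) [0.45  0.179 0.032]
(312, 210, 0.02) [0.492 0.106 0.02 ]
(231, 245, 0.1) [0.661 0.343 0.1  ]
(319, 273, 0.02) [0.482 0.348 0.02 ]
(307, 200, 0.02) [0.48  0.156 0.02 ]
(295, 198, 0.032) [0.445 0.167 0.032]
```

View pics/sidecrop.png

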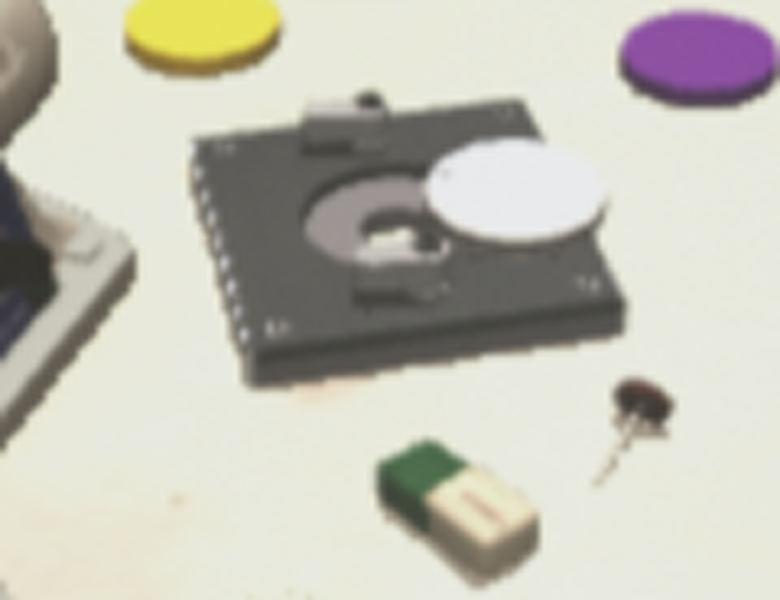

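The crop shows a well-separated holder, a blank on its near (-x) side, and both keepers open towards +x. I'll move above it for a close look.

Request:
apply_moves(rows=[[0.45, [-14.6, -8.4, -1.0], -3], [0.45, [-14.6, -8.4, -1.0], -3], [0.45, [-14.6, -8.4, -1.0], -3], [0.45, [-14.6, -8.4, -1.0], -3], [0.45, [-14.6, -8.4, -1.0], -3], [0.45, [-14.6, -8.4, -1.0], -3], [0.45, [-14.6, -8.4, -1.0], -3], [0.45, [-14.6, -8.4, -1.0], -3], [0.45, [-14.6, -8.4, -1.0], -3], [0.45, [-14.6, -8.4, -1.0], -3]])

```text
clock: 1.08
position: [0.4362, 0.1955, 0.2558]
orientation: [0.026, 1.0, 0.0, 0.0]
ft_force: [1.9, 0.4, -0.2]
width: 0.0382
grip_force: 0.0
```

Request:
apply_moves(rows=[[0.45, [0, 0, 0], 0], [0.45, [0, 0, 0], 0], [0.45, [0, 0, 0], 0]])

```text
clock: 1.33
position: [0.4349, 0.1973, 0.2553]
orientation: [0.026, 1.0, 0.0, -0.0]
ft_force: [-1.4, 0.3, 0.0]
width: 0.0387
grip_force: 0.0
```

Run:
```python
from h import *
s=snap('wrist','w2.png');print(np.round(s['pose'],3).tolist())
r=robot.sense();print(r['position'],r['orientation'],r['width'])
```

```text
[[0.052, 0.963, 0.265, 0.368], [0.999, -0.05, -0.015, 0.199], [-0.001, 0.265, -0.964, 0.399], [0.0, 0.0, 0.0, 1.0]]
[0.4344801  0.19785206 0.25532519] [ 2.52544873e-02  9.99680983e-01  2.89993215e-05 -3.76273386e-04] 0.038373218788473724
```

View pics/w2.png

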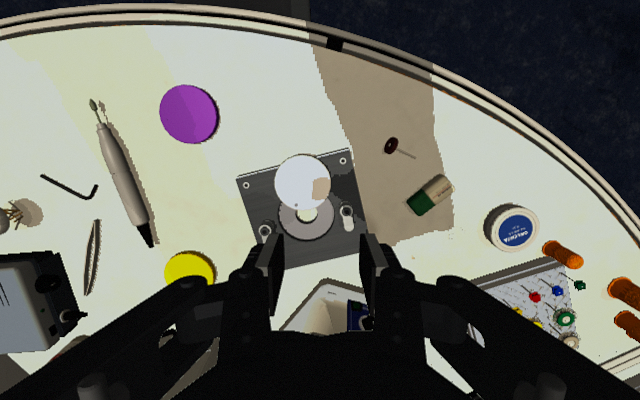

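The wrist view (up is -x, right is +y) shows the blank at (302,182), the recess at about (306,215), and keeper screws at (265,231) and (347,210). Plate corners are at (237,179) and (351,150). Next I'll enlarge it and measure.

Run:
```python
from h import *
s=snap('wrist');c=s['img'][140:280,225:385]
cv2.imwrite('pics/w2c.png',cv2.resize(c,None,fx=5,fy=4.28,interpolation=cv2.INTER_CUBIC)[:,:,::-1])
A=ray(s,237,179,.02);B=ray(s,351,150,.02)
print(A,B,np.linalg.norm(A-B),np.degrees(np.arctan2(*(B-A)[1::-1])))
kl=ray(s,347,210,.045);kr=ray(s,265,231,.045);print(kl,kr,np.linalg.norm(kl-kr),(kl+kr)/2,np.degrees(np.arctan2(*(kl-kr)[1::-1])))
hsv=cv2.cvtColor(s['img'],cv2.COLOR_RGB2HSV)
m=((hsv[...,2]>120)).astype(np.uint8);m[:152]=0;m[:,:270]=0;m[:,333:]=0;m[216:]=0
n,l,st,ce=cv2.connectedComponentsWithStats(m);k=l[180,295];print(st[k])
cn=max(cv2.findContours((l==k).astype(np.uint8),0,1)[0],key=cv2.contourArea)
print(cv2.minEnclosingCircle(cn),cv2.fitEllipse(cv2.convexHull(cn)))
```

```text
[0.44286758 0.08733055 0.02      ] [0.41324636 0.23450514 0.02      ] 0.15012586879642156 101.37965344490469
[0.4836507  0.22547167 0.045     ] [0.50617284 0.12161536 0.045     ] 0.1062703109220481 [0.49491177 0.17354351 0.045     ] 102.23563045879571
[ 270  152   63   64 3350]
((301.0, 183.5), 44.19568634033203) ((302.396484375, 176.55690002441406), (64.4109115600586, 134.6826171875), 173.84768676757812)
```

View pics/w2c.png

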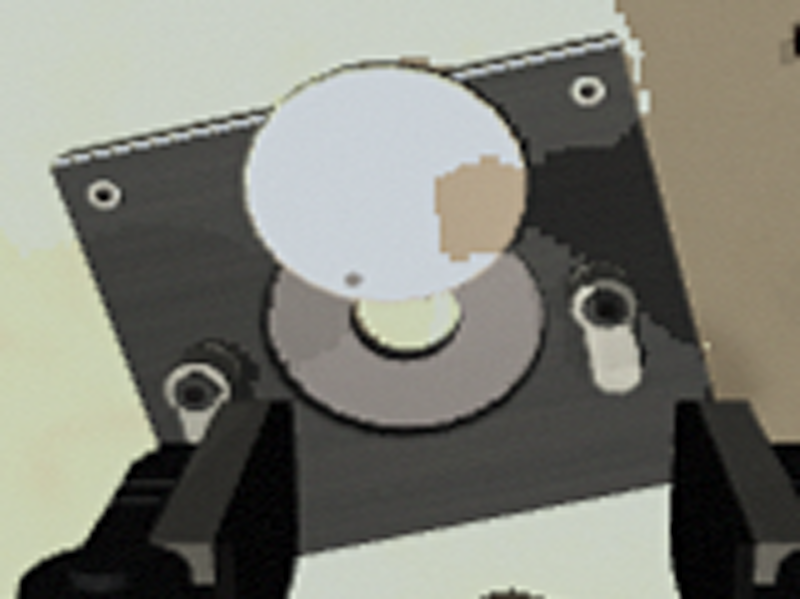

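The crop shows the blank disc with its centre at crop (386,181) and the recess rim spanning crop x 263-545 with its bottom at 432. The keepers point about +x. I'll fit these.

Run:
```python
from h import *
s=snap('wrist')
def f(x,y,z): return ray(s,225+x/5-.4,140+y/4.28-.4,z)
b=np.array([f(244,181,.031),f(527,181,.031),f(385,62,.031),f(385,300,.031)]);print(b,(b[0]+b[1])/2,(b[2]+b[3])/2)
L,R,B=f(263,318,.02),f(545,318,.02),f(405,432,.02);print('rec',L,R,B,(L+R)/2,B-[.0375,0,0])
th=np.radians(11.9);Rm=np.array([[np.cos(th),-np.sin(th)],[np.sin(th),np.cos(th)]])
for n,p,q in[('L',f(604,307,.045),f(617,370,.0415)),]:
  d=Rm.T@(q-p)[:2];print(n,p,q,d)
r=robot.sense();print(r['position'],r['orientation'])
```

```text
[[0.44662705 0.13593353 0.031     ]
 [0.45014904 0.20663758 0.031     ]
 [0.4137461  0.17349942 0.031     ]
 [0.48479924 0.16870773 0.031     ]] [0.44838804 0.17128555 0.031     ] [0.44927267 0.17110357 0.031     ]
rec [0.49252968 0.13504522 0.02      ] [0.49624393 0.20976123 0.02      ] [0.53249077 0.1702375  0.02      ] [0.49438681 0.17240323 0.02      ] [0.49499077 0.1702375  0.02      ]
L [0.48515497 0.22382395 0.045     ] [0.50604855 0.22678009 0.0415    ] [ 0.02105413 -0.00141574]
[0.43431478 0.19834015 0.2554633 ] [ 2.45586077e-02  9.99698376e-01  4.24759834e-05 -1.72267589e-04]
```

Request:
apply_moves(rows=[[0.45, [1.78, -1.26, 2], -0.94], [0.45, [1.78, -1.26, 4], -0.94], [0.45, [1.78, -1.26, 5], -0.94], [0.45, [1.78, -1.26, 6], -0.94], [0.45, [1.78, -1.26, 7], -0.94], [0.45, [1.78, -1.26, 7.0], -0.94], [0.45, [1.78, -1.26, 7.0], -0.94], [0.45, [1.78, -1.26, 7.0], -0.94]])

```text
clock: 2.15
position: [0.39, 0.1691, 0.082]
orientation: [-0.016, 1.0, 0.0, 0.001]
ft_force: [-0.5, 0.5, 1.0]
width: 0.0385
grip_force: 0.0
```

Run:
```python
from h import *
s=snap('wrist')
r=robot.sense();print(r['position'],r['orientation'],r['width'],r['ft_force'])
w=cv2.resize(s['img'],(400,250));t=snap('side')['img'][150:290,250:430]
t=cv2.resize(t,(400,311),interpolation=cv2.INTER_CUBIC)
cv2.imwrite('pics/w3.png',np.vstack([w,t])[:,:,::-1])
print(proj(s,(.449,.171,.032)),proj(s,(.495,.1725,.02)))
```

```text
[0.39054452 0.16902729 0.08229517] [-1.60146443e-02  9.99870657e-01  3.42031853e-04  1.44363180e-03] 0.03850168104802415 [-0.63321718 -0.43624135  1.02031314]
(np.float64(323.47756665309987), np.float64(292.03491795220714)) (np.float64(323.30998599614935), np.float64(333.4941760552763))
```

View pics/w3.png

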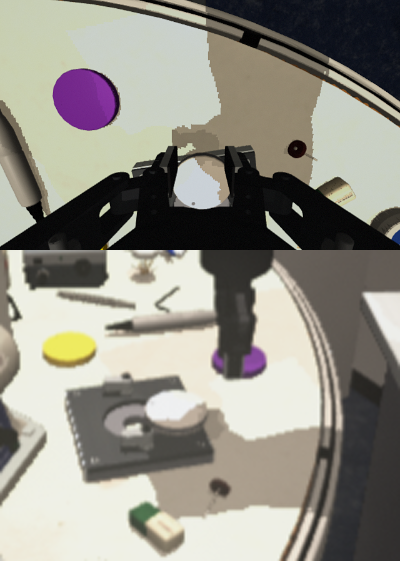

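The blank is centred between the fingertips (wrist panel at about (201,180)), and the fingers hover behind it. I'll check the clearance to the purple disc before descending.

Run:
```python
from h import *
s=snap('wrist');h=cv2.cvtColor(s['img'],cv2.COLOR_RGB2HSV)
m=cv2.inRange(h,(125,100,40),(160,255,255));v,u=np.nonzero(m)
for a,b in [(u.mean(),v.mean()),(u.max(),v[u.argmax()]),(u[v.argmax()],v.max())]: print(ray(s,a,b,.012))
```

```text
[0.35861309 0.03419205 0.012     ]
[0.35472448 0.07251477 0.012     ]
[0.39536423 0.03266882 0.012     ]
```

Request:
apply_moves(rows=[[0.45, [0, 0, 0.8], 0], [0.45, [0, 0, 1.5], 0], [0.45, [0, 0, 2.1], 0], [0.45, [0, 0, 2.36], 0], [0.45, [-0.15, 0, 2.38], 0], [0.45, [-0.3, 0, 2.38], 0], [0.45, [-0.4, 0, 2.38], 0], [0.45, [-0.48, 0, 2.38], 0], [0.45, [-0.55, 0, 2.38], 0], [0.45, [-0.6, 0, 2.38], 0]])

```text
clock: 3.13
position: [0.4048, 0.1688, 0.0215]
orientation: [-0.015, 1.0, 0.0, 0.0]
ft_force: [0.1, -1.3, 0.4]
width: 0.0382
grip_force: 0.0
```

Request:
apply_moves(rows=[[0.45, [-0.08, 0, 0], 0], [0.45, [-0.16, 0, 0], 0], [0.45, [-0.24, 0, 0], 0], [0.45, [-0.32, 0, 0], 0], [0.45, [-0.4, 0, 0], 0], [0.45, [-0.48, 0, 0], 0]])

```text
clock: 3.63
position: [0.4161, 0.169, 0.0209]
orientation: [-0.016, 1.0, -0.0, -0.0]
ft_force: [-1.0, 0.1, 0.8]
width: 0.0387
grip_force: 0.7
```

Run:
```python
from h import *
s=snap('side')
r=robot.sense();print(r['position'],r['orientation'],r['ft_force'])
w=cv2.resize(snap('wrist')['img'][200:400,200:440],(480,300));t=s['img'][190:270,260:360]
t=cv2.resize(t,(480,300),interpolation=cv2.INTER_CUBIC)
cv2.imwrite('pics/w4.png',np.vstack([w,t])[:,:,::-1])
```

```text
[0.41670322 0.16904167 0.02102017] [-1.54936938e-02  9.99879951e-01 -3.23625735e-05  1.65583565e-04] [-0.53157309 -0.5134402   0.11318096]
```

View pics/w4.png

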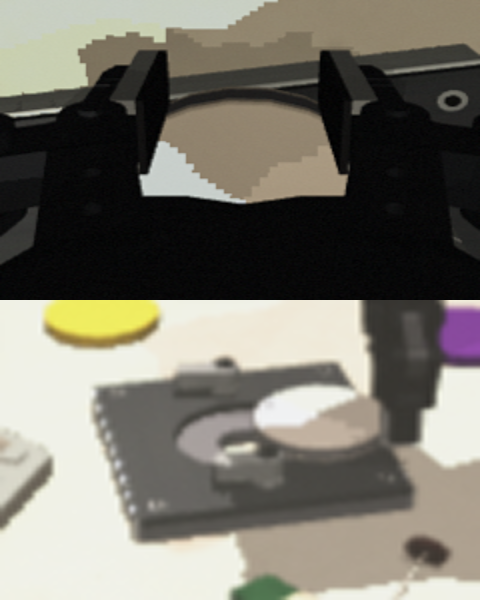

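The fingers touch the blank's rear rim symmetrically and sit clear above the plate. I'll keep pushing.

Request:
apply_moves(rows=[[0.45, [-0.08, 0, 0], 0], [0.45, [-0.16, 0, 0], 0], [0.45, [-0.24, 0, 0], 0], [0.45, [-0.32, 0, 0], 0], [0.45, [-0.4, 0, 0], 0], [0.45, [-0.48, 0, 0], 0], [0.45, [-0.56, 0, 0], 0], [0.45, [-0.64, 0, 0], 0], [0.45, [-0.72, 0, 0], 0], [0.45, [-0.8, 0, 0], 0]])

```text
clock: 4.57
position: [0.4363, 0.1697, 0.021]
orientation: [-0.016, 1.0, 0.0, -0.0]
ft_force: [-1.2, -0.4, 0.1]
width: 0.0384
grip_force: 0.6
```

Request:
apply_moves(rows=[[0.45, [-0.06, 0, 0], 0], [0.45, [-0.12, 0, 0], 0], [0.45, [-0.18, 0, 0], 0], [0.45, [-0.24, 0, 0], 0], [0.45, [-0.3, 0, 0], 0], [0.45, [-0.36, 0, 0], 0], [0.45, [-0.36, 0, 0], 0]])

```text
clock: 5.15
position: [0.4456, 0.17, 0.0211]
orientation: [-0.015, 1.0, 0.0, 0.0]
ft_force: [-0.7, 0.1, 0.1]
width: 0.0386
grip_force: 0.0
```

Run:
```python
from h import *
s=snap('side')
r=robot.sense();print(r['position'],r['orientation'],r['ft_force'])
w=cv2.resize(snap('wrist')['img'][200:400,200:440],(480,300));t=s['img'][190:270,260:360]
t=cv2.resize(t,(480,300),interpolation=cv2.INTER_CUBIC)
cv2.imwrite('pics/w5.png',np.vstack([w,t])[:,:,::-1])
```

```text
[0.44557014 0.16998823 0.02106892] [-1.54949191e-02  9.99879889e-01  3.71282559e-05  3.38077291e-04] [ 0.11463692 -0.25802501  0.37203123]
```

View pics/w5.png

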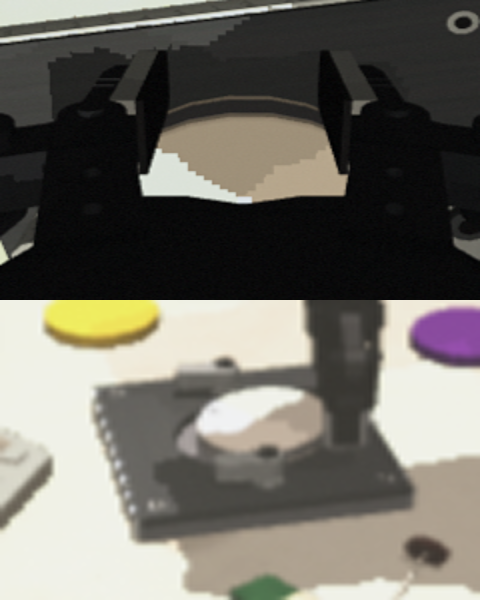

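The blank has tipped into the recess and its rear edge is still up (the rim band is visible in the wrist view). I'll push on slowly.

Request:
apply_moves(rows=[[0.45, [-0.05, 0, 0], 0], [0.45, [-0.1, 0, 0], 0], [0.45, [-0.15, 0, 0], 0], [0.45, [-0.2, 0, 0], 0], [0.45, [-0.25, 0, 0], 0], [0.45, [-0.25, 0, 0], 0]])

```text
clock: 5.75
position: [0.4517, 0.1701, 0.021]
orientation: [-0.015, 1.0, 0.0, 0.0]
ft_force: [-0.7, 0.4, 0.2]
width: 0.0382
grip_force: 0.2
```

Request:
apply_moves(rows=[[0.45, [-0.04, 0, 0], 0], [0.45, [-0.08, 0, 0], 0], [0.45, [-0.12, 0, 0], 0], [0.45, [-0.12, 0, 0], 0]])

```text
clock: 6.08
position: [0.4547, 0.1702, 0.0211]
orientation: [-0.015, 1.0, -0.0, 0.0]
ft_force: [0.6, -1.5, -0.2]
width: 0.0384
grip_force: 0.0
```

Run:
```python
from h import *
s=snap('side')
r=robot.sense();print(r['position'],r['orientation'],r['ft_force'])
w=cv2.resize(snap('wrist')['img'][200:400,200:440],(480,300));t=s['img'][190:270,260:360]
t=cv2.resize(t,(480,300),interpolation=cv2.INTER_CUBIC)
cv2.imwrite('pics/w6.png',np.vstack([w,t])[:,:,::-1])
```

```text
[0.4546677  0.17024075 0.02107679] [-1.54927682e-02  9.99879955e-01 -7.38789794e-06  2.22516808e-04] [ 0.21349077 -0.35889593  0.17380816]
```

View pics/w6.png

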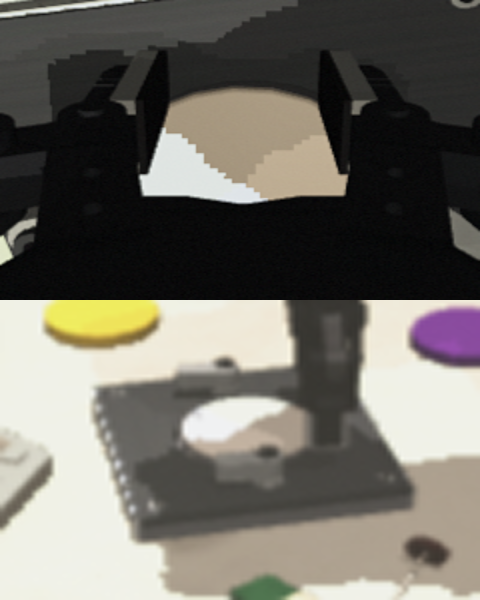

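The blank is seated: no rim band shows in the wrist view, and the disc is concentric in the recess in the side view. I'll back off, lift, shut the fingers, and align the tool with the holder.

Request:
apply_moves(rows=[[0.45, [0.3, 0, 0], 0], [0.45, [0.6, 0, 0], 0], [0.3, [0.7, 0, -1.5], 0], [0, [0.7, 0, -3], -1], [0, [1.5, 0, -4.5], -2], [0, [1.5, 0, -6], -2], [0, [1.5, 0, -7], -2], [0, [1.5, 0, -7], -2], [0, [1.5, 0, -7], -2], [0, [1.5, 0, -7], -2]])

```text
clock: 7.02
position: [0.4159, 0.1689, 0.1953]
orientation: [-0.103, 0.995, -0.0, -0.001]
ft_force: [-0.6, 0.2, 0.1]
width: 0.0001
grip_force: 0.0
```

Run:
```python
from h import *
s=snap('wrist')
r=robot.sense();print(r['position'],r['orientation'],r['width'],r['ft_force'])
c=s['img'][180:400,160:480]
cv2.imwrite('pics/w7.png',cv2.resize(c,None,fx=2.5,fy=2.5,interpolation=cv2.INTER_CUBIC)[:,:,::-1])
for p in [(.495,.173,.024),(.4841,.2249,.045),(.5059,.1211,.045)]: print(np.round((np.array(proj(s,p))-[160,180])*2.5))
```

```text
[0.41567938 0.16884964 0.1948608 ] [-1.02614610e-01  9.94720646e-01 -1.33934672e-04 -1.02951868e-03] -2.8201651062276103e-05 [ 0.67282374  0.03437006 -0.13082964]
[380. 166.]
[503. 187.]
[255. 187.]
```

View pics/w7.png

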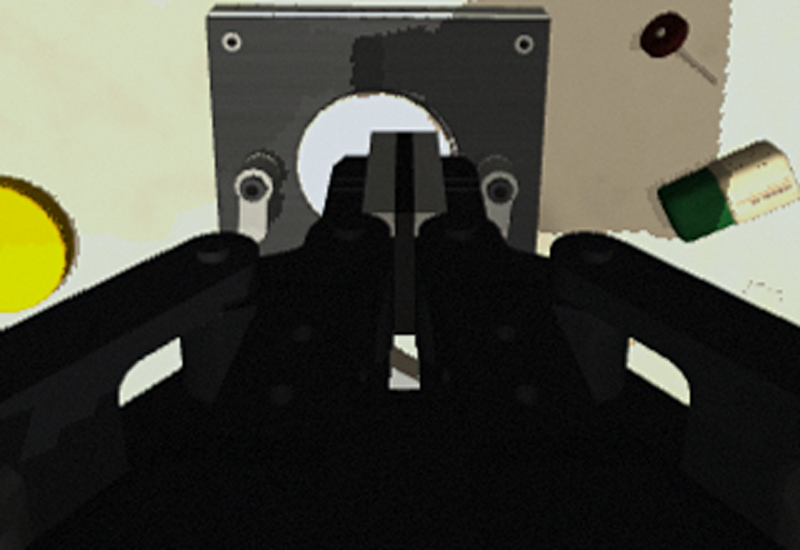

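The picture shows the tool aligned with the holder and the screws at (501,188) and (253,187), within 2 mm of prediction. The blank lies in the recess, and the shut fingers are about 14 mm thick. Now I'll go to the left keeper's outer side.

Request:
apply_moves(rows=[[0, [-1.5, 1.3, 0], 0], [0, [-3, 2.64, 0], 0], [0, [-4.06, 2.64, 0], 0], [0, [-4.06, 2.64, 0], 0], [0, [-4.06, 2.64, 1.5], 0], [0, [-4.06, 2.64, 3], 0], [0, [-4.06, 2.64, 4.5], 0], [0, [-4.06, 2.64, 5.5], 0], [0, [-4.06, 2.64, 6.4], 0], [0, [-4.06, 2.64, 6.55], 0]])

```text
clock: 7.9
position: [0.4986, 0.2528, 0.027]
orientation: [-0.103, 0.995, -0.001, -0.004]
ft_force: [0.3, -0.1, -0.5]
width: 0.0001
grip_force: 0.0
```

Request:
apply_moves(rows=[[0, [0, -0.2, 0.05], 0], [0, [0, -0.4, 0.05], 0], [0, [0, -0.55, 0.05], 0], [0, [0, -0.7, 0.05], 0], [0, [0, -0.85, 0.05], 0], [0, [0, -1.0, 0.05], 0]])

```text
clock: 8.4
position: [0.5088, 0.2298, 0.032]
orientation: [-0.103, 0.995, 0.0, 0.001]
ft_force: [-0.7, 2.2, 0.9]
width: -0.0003
grip_force: 1.2
```

Request:
apply_moves(rows=[[0, [0, -0.12, 0.05], 0], [0, [0, -0.24, 0.05], 0], [0, [0, -0.36, 0.05], 0], [0, [0, -0.48, 0.05], 0], [0, [0, -0.6, 0.05], 0], [0, [0, -0.72, 0.05], 0], [0, [0, -0.84, 0.05], 0], [0, [0, -0.96, 0.05], 0], [0, [0, -0.96, 0.05], 0]])

```text
clock: 9.15
position: [0.5129, 0.2057, 0.0297]
orientation: [-0.102, 0.995, -0.0, -0.0]
ft_force: [1.3, -0.6, -0.1]
width: -0.0001
grip_force: 0.6
```

Request:
apply_moves(rows=[[0, [0.06, 0, 0], 0], [0, [0.12, 0, 0], 0], [0, [0.18, 0, 0], 0], [0, [0.24, 0, 0], 0], [0, [0.24, 0, 0], 0]])

```text
clock: 9.57
position: [0.5072, 0.2052, 0.03]
orientation: [-0.103, 0.995, -0.0, 0.001]
ft_force: [4.3, -1.2, -0.7]
width: 0.0004
grip_force: 2.3
```

Request:
apply_moves(rows=[[0, [0.03, 0, 0], 0], [0, [0.06, 0, 0], 0], [0, [0.06, 0, 0], 0]])

```text
clock: 9.82
position: [0.5071, 0.2052, 0.0301]
orientation: [-0.103, 0.995, 0.0, 0.002]
ft_force: [8.6, -1.0, -5.1]
width: -0.0002
grip_force: 4.3
```

Request:
apply_moves(rows=[[0, [0.03, 0, 0], 0], [0, [0.06, 0, 0], 0], [0, [0.06, 0, 0], 0]])

```text
clock: 10.07
position: [0.507, 0.2051, 0.0303]
orientation: [-0.102, 0.995, 0.0, 0.003]
ft_force: [12.2, 0.9, -8.9]
width: -0.0
grip_force: 6.4
```

The left keeper is hard on its stop. Now the right one.

Request:
apply_moves(rows=[[0, [-0.3, 0, 0], 0], [0, [-0.4, 0, -1], 0], [0, [-0.4, 0, -2], 0], [0, [-0.4, -1.5, -2], 0], [0, [-0.4, -3, -2], 0], [0, [-0.4, -4.28, -2], 0], [0, [-0.4, -4.28, -2], 0], [0, [-0.4, -4.28, -1], 0], [0, [-0.4, -4.28, -0.2], 0], [0, [-0.4, -4.28, 0], 0]])

```text
clock: 10.9
position: [0.5327, 0.102, 0.027]
orientation: [-0.103, 0.995, 0.0, -0.003]
ft_force: [-1.1, 0.9, 0.3]
width: -0.0002
grip_force: 0.0
```

Request:
apply_moves(rows=[[0, [0, 0, 0], 0], [0, [0, 0.15, 0], 0], [0, [0, 0.3, 0], 0]])

```text
clock: 11.15
position: [0.5346, 0.1095, 0.0307]
orientation: [-0.103, 0.995, -0.0, 0.0]
ft_force: [1.1, -2.3, 0.1]
width: 0.0004
grip_force: 1.1
```

Request:
apply_moves(rows=[[0, [0, 0.12, 0], 0], [0, [0, 0.24, 0], 0], [0, [0, 0.36, 0], 0], [0, [0, 0.48, 0], 0], [0, [0, 0.6, 0], 0], [0, [0, 0.72, 0], 0], [0, [0, 0.84, 0], 0]])

```text
clock: 11.73
position: [0.5298, 0.1301, 0.0298]
orientation: [-0.103, 0.995, 0.0, 0.0]
ft_force: [1.3, -2.8, -0.9]
width: -0.0002
grip_force: 1.1
```

Request:
apply_moves(rows=[[0, [0, 0.12, 0], 0], [0, [0, 0.24, 0], 0], [0, [0, 0.36, 0], 0], [0, [0, 0.48, 0], 0], [0, [0, 0.6, 0], 0], [0, [0, 0.72, 0], 0], [0, [0, 0.84, 0], 0], [0, [0, 0.84, 0], 0]])

```text
clock: 12.4
position: [0.5253, 0.151, 0.0298]
orientation: [-0.103, 0.995, 0.0, -0.0]
ft_force: [1.0, 2.1, 0.9]
width: -0.0001
grip_force: 0.7
```

Request:
apply_moves(rows=[[0, [0.06, 0, 0], 0], [0, [0.12, 0, 0], 0], [0, [0.18, 0, 0], 0], [0, [0.24, 0, 0], 0], [0, [0.28, 0, 0], 0], [0, [0.28, 0, 0], 0]])

```text
clock: 12.9
position: [0.5185, 0.1488, 0.0298]
orientation: [-0.103, 0.995, -0.0, 0.0]
ft_force: [2.9, 2.4, -0.4]
width: -0.0003
grip_force: 1.5
```

Request:
apply_moves(rows=[[0, [0.03, 0, 0], 0], [0, [0.06, 0, 0], 0], [0, [0.08, 0, 0], 0], [0, [0.08, 0, 0], 0]])

```text
clock: 13.23
position: [0.5183, 0.1488, 0.03]
orientation: [-0.103, 0.995, 0.0, 0.002]
ft_force: [8.0, 3.6, -4.5]
width: 0.0001
grip_force: 4.2
```

Request:
apply_moves(rows=[[0, [0.03, 0, 0], 0], [0, [0.06, 0, 0], 0], [0, [0.06, 0, 0], 0]])

```text
clock: 13.48
position: [0.5182, 0.1487, 0.0303]
orientation: [-0.103, 0.995, 0.0, 0.003]
ft_force: [11.5, 4.8, -8.9]
width: -0.0
grip_force: 6.2
```

Both keepers stop firmly at the same holder x. I'll back off, lift clear, and check the keeper angles numerically.

Request:
apply_moves(rows=[[0, [-0.3, 0, 0], 0], [0, [-0.5, 0, 0], 0], [0, [-0.5, 0, -1.5], 0], [0, [-0.5, 0, -3], 0], [0, [1, 0, -5], 0], [0, [3, 1, -7], 0], [0, [5, 1, -8], 0], [0, [5, 1, -8], 0], [0, [5, 1, -8], 0], [0, [5, 1, -8], 0]])

```text
clock: 14.32
position: [0.3849, 0.1469, 0.2323]
orientation: [-0.103, 0.995, -0.0, 0.0]
ft_force: [1.3, -0.5, 0.1]
width: 0.0
grip_force: 0.0
```

Run:
```python
from h import *
s=snap('wrist','w8.png')
r=robot.sense();print(r['position'],r['ft_force'])
# holder-frame rectified plane image at z=.0415, 1px = 1mm, values as brightness digits
g=cv2.cvtColor(s['img'],cv2.COLOR_RGB2GRAY).astype(np.float32)
th=np.radians(11.8);c,sn=np.cos(th),np.sin(th)
def rect(z,xs,ys):
    U=np.array([[proj(s,(.495+x*c-y*sn,.173+x*sn+y*c,z)) for y in ys] for x in xs],np.float32)
    return cv2.remap(g,U[...,0].copy(),U[...,1].copy(),1)
xs=np.arange(-.015,.0301,.003);ys=np.arange(-.069,.0691,.003)
for row,x in zip(rect(.0415,xs/1000*1000,ys),xs): print('%4d '%round(x*1000)+''.join('%x'%int(v//16) for v in row))
```

```text
[0.38668038 0.14701092 0.2311559 ] [ 0.64174566  0.07084383 -0.44282173]
 -15 44444543320000022223000133231110001222233222226
 -12 44444334200000023323000122231000001222333322227
  -9 44433333300000023323000123232000001222223322226
  -6 4435bb9440000002333300013333200000032323542222b
  -3 444b539c80000002322200012223200000056666466222a
   0 4467443b40000000246611126642000000047772225232a
   3 4465114500000000003611126200000000015762113444a
   6 4447332000000000000411132000000000000562114444b
   9 4444560000010100000211131000001100000145334444c
  12 4444420000011100000111110000001100000034444444c
  15 44444000000000000000111100000000000000144444444
  18 44431000000000000000111100000000000000013444440
  21 21000000000000000000111100000000000000000023340
  24 00000000000000000000111100000000000000000000000
  27 00000000000000000000111000000000000000000000000
  30 00000000000000000000111100000000000000000000000
```

Request:
apply_moves(rows=[[0, [2.2, 0, -2], 0], [0, [2.2, 0, -2], 0], [0, [2.2, 0, -2], 0], [0, [2.2, 0, -2], 0], [0, [2.2, 0, -2], 0]])

```text
clock: 14.78
position: [0.3345, 0.1358, 0.279]
orientation: [-0.102, 0.995, -0.0, -0.0]
ft_force: [0.2, 0.7, -1.0]
width: -0.0001
grip_force: 0.0
```

```bash
cat > rc.py <<'E'
from h import *
th=np.radians(11.8);c,sn=np.cos(th),np.sin(th)
xs=np.arange(-.015,.0301,.003);ys=np.arange(-.069,.0691,.003)
for n in ['wrist','side']:
    s=snap(n);g=cv2.cvtColor(s['img'],cv2.COLOR_RGB2GRAY).astype(np.float32)
    U=np.array([[proj(s,(.495+x*c-y*sn,.173+x*sn+y*c,.0415)) for y in ys] for x in xs],np.float32)
    print(n)
    for row,x in zip(cv2.remap(g,U[...,0].copy(),U[...,1].copy(),1),xs): print('%4d '%round(x*1000)+''.join('%x'%int(v//16) for v in row))
E
python3 rc.py
```

```text
wrist
 -15 55510000011111000016111420000011111000017455559
 -12 55400000001100000001111100000001110000002535558
  -9 45200000000000000000111100000000000000000435559
  -6 31000000000000000000111100000000000000000024559
  -3 00000000000000000000111100000000000000000000127
   0 00000000000000000000111100000000000000000000000
   3 00000000000000000000111100000000000000000000000
   6 00000000000000000000111100000000000000000000000
   9 00000000000000000000111100000000000000000000000
  12 00000000000000000000111100000000000000000000000
  15 00000000000000000000111100000000000000000000000
  18 00000000000000000000111100000000000000000000000
  21 00000000000000000000111100000000000000000000000
  24 00000000000000000010111100000000000000000000000
  27 00000000000000000000111100000000000000000000000
  30 00000000000000000000111100000000000000000000000
side
 -15 eeeeeeeeca865555555679bdeeeeeeeeeeeeeeedb865555
 -12 eeeeeeeeca76555555568cdeeeeeeeeeeeeeeeeeda75555
  -9 eeeeeeedca76666556679deeeeeeeeeeeeeeeeeeec96555
  -6 eeddcccbba9887665668bdeeeeeeeeeeeedeeedddca7655
  -3 edca8779abbbba976668bdeeeeeeeeeeeddccca87899765
   0 eeb96558abccccb976669ceeeeeeeeeeedccca865578865
   3 eeca7669accccbb9766669ceeeeeeeeeddcccb975578866
   6 eeecaa9abbbbba98766667aceeeeeeeeedcccba87688766
   9 eeeeedca988766665556789bdeeeeeeeeedcaa987887766
  12 eeeeeeecb976555555569abceeeeeeeeeeeeedcba976555
  15 eeeeeeedc97655555557bdeeeeeeeeeeeeeeeeeeeca7555
  18 eeeeeeedc97655555557aceeeeeeeeeeeeeeeeeeeca7555
  21 eeeeeeeeca76555555568bdeeeeeeeeeeeeeeeeedb86555
  24 eeeeeeeeca76555555567aceeeeeeeeeeeeeeeedc976555
  27 eeeeeeeeca765555555567acddeeeeeeeeeeeeec9755556
  30 eeeeeeeec97655555555667aceeeeeeeeeeeeeca7655566
```

In the side view, both arms point straight at the recess centre, level with their pivots, so both keepers are closed. The blank fills the recess beneath them, so I'm handing in.

```bash
python3 -c "
from workcell import robot
print(robot.job_done())"
```

```text
the job is handed in; nothing more can be done
None
```

I pushed the blank into the recess, closed both keepers firmly against their stops, and handed the job in at about 15 s on the robot clock. No verdict came back; my last camera check showed the blank in the recess with both keepers pointing at its centre.

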